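# Clear the scale and weigh the orange servo

## Task

I want the weight of the orange servo motor, but somebody left the solder spool standing on the pocket scale. First move the spool into the yellow dish, standing upright; then stand the orange servo upright on the middle of the scale's round steel pan. Set things down gently and do not push hard on the scale.

Things in the scene. Friction and masses are not known exactly. Their poses are not given: they have to be found in the camera images.
- spool_center (a point): Centre of the solder spool: an upright cylinder 52 mm in diameter and 52 mm high, white end discs, silver solder between them, a blue ring on top; 0.18 to 0.33 kg. The point is on its axis, 26 mm above its underside; z is its axis, up. It starts standing on the scale's pan, up to 18 mm off the pan's middle.
- servo_orange_center (a point): Centre of the orange servo motor, upright on the mat (black and white look-alikes are not wanted). Body 40 (its x) x 20 (its y) x 36 mm high, ears 54 x 20 mm at 26 to 29 mm up, white horn 18 mm across on top, 10 mm to +x, topping out at 44 mm. The point: body's middle, 22 mm above the underside; z up. 40 to 75 g; take it across the 20 mm width.
- scale: Pocket scale, fixed to the bench: a black case 158 mm (its x) by 104 mm (its y) and 17 mm high, with a round steel pan of 96 mm diameter, whose flat top lies 24 mm above the origin. The origin is on the case's underside straight below the middle of the pan; the case reaches 103 mm to -x (screen, keys), 55 mm to +x. The pan is rigid.
- dish: Shallow round yellow dish, fixed to the bench: 104 mm over its rim, 10 mm high, wall 3 mm; its flat inner floor is about 92 mm in diameter and lies 4 mm above the origin. The origin is at the centre of its underside. Dish, scale and servos all stand on a blue mat whose top is 3 mm above the bench.
Things that resemble listed ones, but are neither listed nor needed, are in the scene too. Of the things that look like the part that bears servo_orange_center, take the one that is farthest to the robot's right at the start.

How it is judged (in metres and radians):
On the way, in this order (a step that is already met when the one before it is completed fails the run):
1. the spool stands in the yellow dish while the orange servo is not yet on the scale (horizontal distance between spool_center and dish below 0.022 m and z of spool_center in the frame of dish between 0.026 and 0.034 m and angle between spool_center's own z axis and vertical below 0.18 rad and horizontal distance between servo_orange_center and scale above 0.07 m), for 0.2 s.
2. the orange servo stands on the middle of the pan (horizontal distance between servo_orange_center and scale below 0.02 m and z of servo_orange_center in the frame of scale between 0.042 and 0.05 m and angle between servo_orange_center's own z axis and vertical below 0.18 rad), for 0.2 s.
At the end, for the whole second after the job is handed in: The solder spool stands upright (within 10 degrees) on the floor of the yellow dish (centres within 22 mm), and the orange servo stands upright (within 10 degrees) on the scale's pan, its middle within 20 mm of the pan's middle (all of step 2 and horizontal distance between spool_center and dish below 0.022 m and z of spool_center in the frame of dish between 0.026 and 0.034 m and angle between spool_center's own z axis and vertical below 0.18 rad); the robot touches nothing.
It fails at once if the scale is pushed or struck with more than 40 N (contact force between scale and anything else above 40 N).
It also fails if it takes over 53 s, if anything falls off the work surface, if the arm or the gripper's body presses on something with over 40 N, if the wrist force passes 120 N, or if a joint passes its speed limit or range.

## Robot

A 6-joint arm with a two-finger parallel gripper is mounted at the origin on the work surface. World frame = base frame: x ahead of the robot, y to its left, z up, the work surface at z = 0. Lengths are in m, angles in degrees, forces in N, time in s.
With the tool pointing down it reaches from about 0.375 to 0.9 m from the base axis. Payload 3.1 kg.
Tool frame: the origin (TCP) lies on the centre line of the jaws, within the pads' length; the fingertips stand 25 mm ahead of it and the grasp point (between the pads) lies 6 mm ahead of it; z points along the fingers, y is the line along which they close (so a half turn about z gives the same grasp; the last joint's range is limited). The gripper opens to 87 mm and grips with 3 to 60 N. Pads are 19 mm wide; open, the fingers measure 117 mm over their backs; the gripper's body (75 mm by 190 mm) begins 51 mm behind the grasp point.
Start: joints at [61.049, 30.224, 82.088, -0, 67.689, -10.227], TCP at [0.201, 0.592, 0.248] pointing down, gripper open.
Joint ranges: [-176.69, 176.69], [-43.24, 126.21], [12.49, 139.97], [-82, 262], [0, 151.66], [-163.58, 163.58]. Speed limits (degrees/s): [159.86, 159.86, 180, 180, 180, 180].

## Interface

Orientations are given as a 3x3 rotation matrix whose columns are the frame's x, y, z axes.
In Python, from rig import bot, cams, models gives the robot as it stands. The module is installed in compiled form; this text tells all that it offers.
- The arm moves only by the shell command python3 -m handwheel 'ROWS' [OPENING]. ROWS is JSON, a list of rows, each a list of 6 numbers: the shift along the world's x, y, z each as a share of 1 m, from -1 to 1, then the turn, a rotation vector about the world's x, y, z each as a share of 2 rad, from -1 to 1. In form: [[dx, dy, dz, wx, wy, wz], ...]. A call has exactly 8 rows; each row is the pose to reach, as a shift and turn from the pose commanded when the call began; what a row does not reach only later rows make up. A row lasts 1/12 s, in which the tool goes at most 41.7 mm and 7.16 degrees, less where a joint would pass 70% of its speed; a pose out of reach is approached as far as the arm can. A call with a number of a shift or a turn outside -1 to 1 is refused whole. A call with a gripper value outside its range is refused whole. OPENING is the opening, from -1 (shut) to 1 (fully open), so that 0 is half open, set as the call begins (- or left out, the last holds). The fingers move at their own pace and stop on an object; the grip force is fixed at half the most. Time passes only in rows, so rows that repeat a pose let the fingers close, or fill a call up. It gives the time, the measured TCP pose, the force, the opening and the grip force at its end, in the units of the state.
- bot.read_state(): the state, without advancing time (a new reading comes with each control period).
- cams.capture(name): name is "side" or "top"; returns (picture, depth): 384x512x3 uint8, blue, green, red; 384x512 float32, m along the optical axis (not along the pixel's ray), 0 where there is no reading.
- cams.calibration(name): a dict with "mtx" (3x3 intrinsics, pixels), "R" (3x3) and "t" (3): a world point X has camera coordinates R X + t. Camera axes: x right, y down, z forward; pixel columns grow to the right and rows downward; lengths in m; the calibration is good to about 2 mm. A picture is of the moment at which its call begins. calibration takes no time and is no camera call.
- bot.hand_in(): hands the job in; it is judged then, once.
Trained networks look in the newest picture that a camera, given by its name, has taken for a name from the list of things; names that differ only in an ending like _2 or _b are one class to them, and where a whole thing is asked for, a point or a joint stands for the part that bears it (a point fixed in the world has none). Each returns a list of dicts, best first, with "conf" (0 to 1); they miss things now and then, are a little off and sometimes report something else, mostly with a low value. They report only what shows in the picture. A call takes as long as a camera call. They do not tell look-alikes from the thing itself.
- models.spot_in(query, camera): "position" ([column, row] in pixels, amid what is visible of it).
- models.tip_of(query, camera): "position" ([column, row] in pixels: a listed point, or the origin of a listed thing).
The state is a dict: "time_s": time; "joint_positions": joint angles; "qvel": joint speeds; "tau": joint torques, N m; "position": TCP position; "tcp_rot": TCP orientation; "force": force on the tool from outside, world axes, zero at the start; "moment": the same for the moment, N m; "opening": opening from 0.0 (shut) to 1.0 (fully open); "grasp_force": force on a finger pad.
Only numpy, scipy, OpenCV 4.12 (cv2) and the standard library are available. Lean on these libraries where they do the work, as an engineer would, in place of code of your own. Each camera call takes 0.05 s, during which the arm holds its last target. There are 200 camera calls.

## Working session

There is one attempt and no reset: what is moved stays moved. The work goes in short steps, Python scripts to look and compute and a shell command to move; the robot and the scene stay as the last step left them, time stands still between calls to the robot, and variables do not carry over. Pictures are saved under pics/ and viewed, at most 10 in all, crops included, and the job is handed in when it is done.

```bash
mkdir -p pics; cat > h.py <<'E'
import numpy as np, cv2
from rig import bot,cams,models
def ray(cam,p):
    c=cams.calibration(cam);K=np.array(c["mtx"]);R=np.array(c["R"]);t=np.array(c["t"])
    d=R.T@np.linalg.inv(K)@np.array([p[0],p[1],1.]);return -R.T@t,d
def at_z(cam,p,z):
    o,d=ray(cam,p);return o+d*(z-o[2])/d[2]
def tri(p1,p2,c1="side",c2="top"):
    o1,d1=ray(c1,p1);o2,d2=ray(c2,p2)
    s=np.linalg.lstsq(np.c_[d1,-d2],o2-o1,rcond=None)[0]
    a=o1+s[0]*d1;b=o2+s[1]*d2;return (a+b)/2,np.linalg.norm(a-b)
def dep(cam,p,dm):
    o,d=ray(cam,p);v=dm[int(p[1])-1:int(p[1])+2,int(p[0])-1:int(p[0])+2];v=v[v>0]
    return o+d*np.median(v) if len(v) else None
E
python3 - <<'E'
from h import *
np.set_printoptions(precision=4,suppress=True)
D={}
for c in("side","top"):
    im,D[c]=cams.capture(c);cv2.imwrite(f"pics/{c}0.png",im);print(c,ray(c,(256,192)))
for q in("spool_center","servo_orange_center","scale","dish"):
    for c in("side","top"):
        for f in("tip_of","spot_in"):
            for r in getattr(models,f)(q,c)[:4]: 
                p=r["position"];print(q,c,f,np.round(p,1),round(r["conf"],2),dep(c,p,D[c]))
print(bot.read_state())
E
```

```text
side (array([0.3988, 0.652 , 0.45  ]), array([ 0.1756, -0.8541, -0.4896]))
top (array([ 0.3818, -0.0216,  0.9944]), array([ 0.1672,  0.0394, -0.9852]))
spool_center side tip_of [247.  213.5] 0.73 [0.5397 0.0599 0.0602]
spool_center side spot_in [248.8 209.5] 0.86 [0.5362 0.058  0.0687]
spool_center top tip_of [249.5 192.7] 0.72 [0.5354 0.0284 0.0804]
spool_center top spot_in [250.6 192.8] 0.94 [0.535  0.026  0.0818]
spool_center top spot_in [157.4 238.8] 0.64 [0.4439 0.2327 0.0092]
servo_orange_center side tip_of [242.5 164.3] 0.67 [ 0.6128 -0.2159  0.0351]
servo_orange_center side tip_of [263.7 178.7] 0.52 [ 0.5378 -0.12    0.0462]
servo_orange_center side tip_of [224.3 187.3] 0.51 [ 0.6341 -0.1057  0.022 ]
servo_orange_center side spot_in [241.7 167.9] 0.83 [ 0.6142 -0.2111  0.0266]
servo_orange_center side spot_in [266.2 186.7] 0.52 [ 0.5296 -0.1074  0.0316]
servo_orange_center top tip_of [319.3 149.3] 0.78 [ 0.639  -0.1199  0.0387]
servo_orange_center top tip_of [322.  193.2] 0.71 [ 0.542  -0.1245  0.0398]
servo_orange_center top tip_of [363.5 159.9] 0.54 [ 0.6154 -0.2146  0.0397
[... 563 characters left out ...]
0.78 [0.4499 0.2389 0.0067]
dish top tip_of [157.6 238. ] 0.63 [0.4456 0.2323 0.0095]
dish top spot_in [157.4 239.4] 0.87 [0.4425 0.2324 0.0103]
{'time_s': 0.9, 'joint_positions': array([ 61.049 ,  30.2214,  82.0886,   0.0014,  67.6906, -10.2281]), 'qvel': array([-0.0567, -0.0212, -0.0652, -0.0636, -0.0252, -0.0381]), 'tau': array([ -0.    , -43.9985, -17.6991,   0.0634,   0.0502,  -0.    ]), 'position': array([0.2006, 0.5919, 0.2476]), 'tcp_rot': array([[-0.9471,  0.321 , -0.    ],
       [ 0.321 ,  0.9471,  0.    ],
       [ 0.    , -0.    , -1.    ]]), 'force': array([0.2991, 0.4318, 0.2843]), 'moment': array([ 0.0025,  0.0033, -0.0002]), 'grasp_force': 0.0, 'opening': 0.9998020542766723}
```

View pics/side0.png

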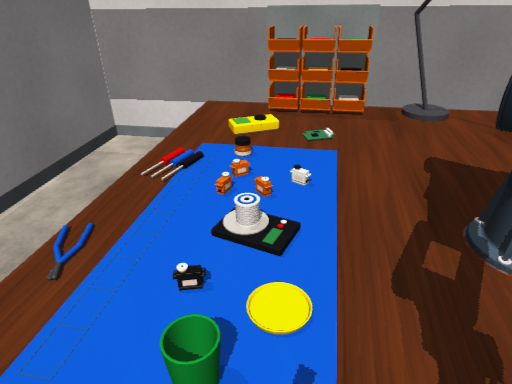

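View pics/top0.png

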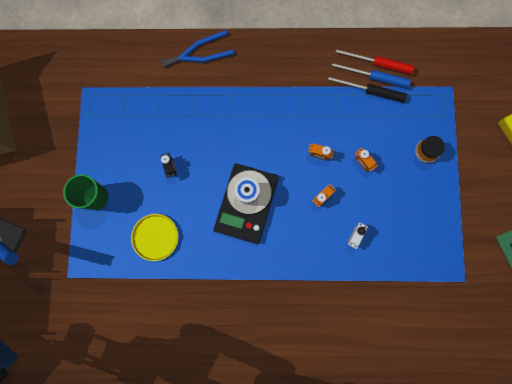

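The side view shows the spool on the pan (247,213), the dish at (279,307) and three orange servos. In the top view the rightmost orange servo is at (365,160). Now a finer measurement from the point clouds of both views.

```bash
cat >> h.py <<'E'
np.set_printoptions(precision=4,suppress=True)
def cloud(cam):
    im,d=cams.capture(cam);c=cams.calibration(cam);K=np.array(c["mtx"]);R=np.array(c["R"]);t=np.array(c["t"])
    v,u=np.mgrid[:d.shape[0],:d.shape[1]]
    P=((np.stack([u,v,np.ones_like(u)],-1)@np.linalg.inv(K).T)*d[...,None]-t)@R
    P[d==0]=np.nan
    return im,P,cv2.cvtColor(im,cv2.COLOR_BGR2HSV)
def near(P,xy,r): return np.hypot(P[...,0]-xy[0],P[...,1]-xy[1])<r
def circ(q): 
    (c,r)=cv2.minEnclosingCircle(q[:,:2].astype(np.float32));
    A=np.c_[2*q[:,:2],np.ones(len(q))];return np.array(c),r
E
python3 - <<'E'
from h import *
from scipy.optimize import least_squares
for c in("side","top"):
    im,P,H=cloud(c);h,s,v=[H[...,i] for i in range(3)];z=P[...,2]
    m=near(P,(.536,.03),.05)&(z>.072);print(c,"spool top",m.sum(),circ(P[m]),np.median(z[m]),P[m].mean(0))
    m=near(P,(.54,.03),.075)&(abs(z-.027)<.004)&(s<60)&(v>90);print("pan",m.sum(),circ(P[m]),np.median(z[m]))
    m=near(P,(.445,.233),.08)&(h>20)&(h<40)&(s>120);print("dish",m.sum(),circ(P[m]),np.percentile(z[m],[5,50,95]))
    m=near(P,(.615,-.216),.045)&(h>4)&(h<18)&(s>120)&(z>.012);q=P[m].astype(np.float32)
    print("servo",m.sum(),cv2.minAreaRect(q[:,:2].copy()),q.mean(0),np.percentile(z[m],[5,50,95]))
    t=q[q[:,2]>.033];
    if len(t)>5:print("  top",len(t),cv2.minAreaRect(t[:,:2].copy()),t.mean(0))
    m=near(P,(.615,-.216),.04)&(s<90)&(v>130)&(z>.03);print("  horn",m.sum(),P[m].mean(0),circ(P[m]) if m.any() else 0)
    m=near(P,(.53,.4),.08)&(h>45)&(h<85)&(s>80)&(z>.01);print("cup",m.sum(),circ(P[m]),np.percentile(z[m],[5,50,98]))
    x0,y0,w,hh=(205,150,80,90) if c=="side" else (290,110,120,90)
    globals()[c]=cv2.resize(im[y0:y0+hh,x0:x0+w],None,fx=6 if c=="top" else 5,fy=6 if c=="top" else 5,interpolation=cv2.INTER_CUBIC)
cv2.imwrite("pics/servo.png",top)
E
```

```text
side spool top 330 (array([0.5439, 0.0358]), 0.026731878519058228) 0.07980433118449919 [0.5437 0.0401 0.0791]
pan 585 (array([0.5324, 0.0301]), 0.06496015936136246) 0.027578692527675253
dish 2637 (array([0.4503, 0.2395]), 0.05203201249241829) [0.0061 0.0076 0.013 ]
servo 152 ((0.6222516298294067, -0.21907839179039001), (0.049521513283252716, 0.02318911999464035), 40.8795051574707) [ 0.6203 -0.2131  0.0303] [0.0128 0.0328 0.0404]
  top 74 ((0.6219582557678223, -0.2194398045539856), (0.04640699923038483, 0.02230052277445793), 39.374237060546875) [ 0.6205 -0.2144  0.0376]
  horn 26 [ 0.6282 -0.2137  0.0462] (array([ 0.622 , -0.2268]), 0.022523140534758568)
cup 3542 (array([0.5388, 0.3789]), 0.03641814365983009) [0.0268 0.0663 0.0889]
top spool top 492 (array([0.5426, 0.034 ]), 0.026293618604540825) 0.07962038929195958 [0.5421 0.0338 0.0796]
pan 907 (array([0.5306, 0.0257]), 0.06512991338968277) 0.02730565047661062
dish 1699 (array([0.4491, 0.2402]), 0.05323956534266472) [0.0046 0.0079 0.0135]
servo 193 ((0.6188017129898071, -0.2210407704114914), (0.05258342996239662, 0.020011775195598602), 39.67959213256836) [ 0.6137 -0.222   0.0353] [0.023  0.0376 0.0417]
  top 133 ((0.6187514662742615, -0.22114691138267517), (0.0510576106607914, 0.019827138632535934), 40.320858001708984) [ 0.6132 -0.2233  0.0386]
  horn 61 [ 0.6279 -0.2147  0.0461] (array([ 0.6287, -0.2111]), 0.01369500532746315)
cup 1056 (array([0.5352, 0.3767]), 0.03647546470165253) [0.0129 0.0614 0.0898]
```

View pics/servo.png

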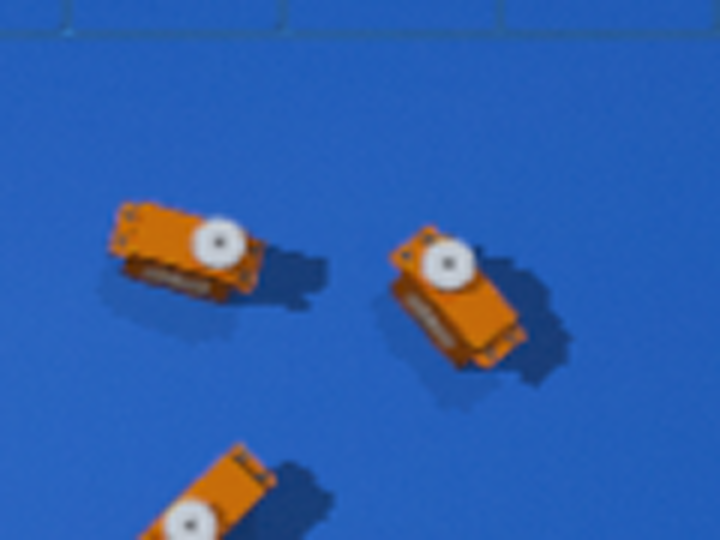

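Measured: spool axis (0.543, 0.0345) with its top at z 0.0797 (expected 0.079). Dish (0.450, 0.240). Target servo, the right-hand one at (450,290) in the crop, is at (0.619, -0.221) with its x axis at about 40°. I'm moving over the spool now.

```bash
python3 -m handwheel '[[0.02,0.033,0,0,0,0],[0.06,-0.09,-0.01,0,0,-0.12],[0.09,-0.14,-0.02,0,0,-0.2],[0.11,-0.18,-0.03,0,0,-0.3],[0.14,-0.23,-0.04,0,0,-0.4],[0.17,-0.28,-0.05,0,0,-0.5],[0.17,-0.28,-0.05,0,0,-0.5],[0.17,-0.28,-0.05,0,0,-0.5]]' 1
```

```text
time_s: 1.67
position: [0.3435, 0.3624, 0.207]
tcp_rot: [[-0.356, 0.935, 0.001], [0.935, 0.356, 0.0], [0.0, 0.001, -1.0]]
force: [1.7, 0.1, 0.7]
opening: 0.999
grasp_force: 0.0
```

```bash
python3 -m handwheel '[[0.17,-0.28,-0.03,0,0,-0.05],[0.17,-0.28,-0.03,0,0,-0.05],[0.17,-0.28,-0.03,0,0,-0.05],[0.17,-0.28,-0.03,0,0,-0.05],[0.17,-0.28,-0.03,0,0,-0.05],[0.17,-0.28,-0.03,0,0,-0.05],[0.17,-0.28,-0.03,0,0,-0.05],[0.17,-0.28,-0.03,0,0,-0.05]]'
```

```text
time_s: 2.33
position: [0.5144, 0.0815, 0.1771]
tcp_rot: [[-0.265, 0.964, 0.001], [0.964, 0.265, -0.0], [-0.001, 0.001, -1.0]]
force: [1.2, 0.4, 0.2]
opening: 1.0
grasp_force: 0.0
```

```bash
python3 -m handwheel '[[0,0,0,0,0,0],[0,0,0,0,0,0],[0,0,0,0,0,0],[0,0,0,0,0,0],[0,0,0,0,0,0],[0,0,0,0,0,0],[0,0,0,0,0,0],[0,0,0,0,0,0]]'
```

```text
time_s: 3.0
position: [0.5127, 0.0847, 0.1772]
tcp_rot: [[-0.267, 0.964, 0.0], [0.964, 0.267, 0.0], [-0.0, 0.0, -1.0]]
force: [-0.2, 0.9, -0.1]
opening: 0.999
grasp_force: 0.0
```

```bash
python3 -m handwheel '[[0.02,-0.03,-0.01,0,0,0],[0.03,-0.05,-0.03,0,0,0],[0.0305,-0.0502,-0.045,0,0,0],[0.0305,-0.0502,-0.065,0,0,0],[0.0305,-0.0502,-0.085,0,0,0],[0.0305,-0.0502,-0.1,0,0,0],[0.0305,-0.0502,-0.11,0,0,0],[0.0305,-0.0502,-0.113,0,0,0]]'
```

```text
time_s: 3.67
position: [0.5425, 0.0341, 0.0625]
tcp_rot: [[-0.266, 0.964, -0.003], [0.964, 0.266, 0.0], [0.001, -0.003, -1.0]]
force: [-1.0, 0.3, -0.4]
opening: 1.0
grasp_force: 0.0
```

```bash
python3 -m handwheel '[[0,0,0,0,0,0],[0,0,0,0,0,0],[0,0,0,0,0,0],[0,0,0,0,0,0],[0,0,0,0,0,0],[0,0,0,0,0,0],[0,0,0,0,0,0],[0,0,0,0,0,0]]' 0.1
```

```text
time_s: 4.33
position: [0.5441, 0.0337, 0.0646]
tcp_rot: [[-0.266, 0.964, 0.002], [0.964, 0.266, -0.0], [-0.001, 0.002, -1.0]]
force: [0.5, 1.1, 2.4]
opening: 0.592
grasp_force: 30.0
```

```bash
python3 -m handwheel '[[0,0,0.005,0,0,0],[0,0,0.02,0,0,0],[0,0,0.04,0,0,0],[-0.004,0.01,0.05,0,0,0],[-0.014,0.03,0.05,0,0,0],[-0.026,0.058,0.05,0,0,0],[-0.039,0.087,0.05,0,0,0],[-0.052,0.115,0.05,0,0,0]]'
```

```text
time_s: 5.0
position: [0.4899, 0.1502, 0.1141]
tcp_rot: [[-0.265, 0.964, -0.001], [0.964, 0.265, 0.0], [0.0, -0.001, -1.0]]
force: [-0.5, 0.6, -2.3]
opening: 0.591
grasp_force: 30.0
```

```bash
python3 -m handwheel '[[-0.013,0.029,0,0,0,0],[-0.025,0.055,0,0,0,0],[-0.034,0.074,0,0,0,0],[-0.039,0.086,-0.003,0,0,0],[-0.041,0.09,-0.012,0,0,0],[-0.041,0.0905,-0.025,0,0,0],[-0.041,0.0905,-0.038,0,0,0],[-0.041,0.0905,-0.045,0,0,0]]'
```

```text
time_s: 5.67
position: [0.4494, 0.239, 0.0675]
tcp_rot: [[-0.266, 0.964, -0.002], [0.964, 0.266, -0.001], [-0.0, -0.003, -1.0]]
force: [0.2, 0.2, -2.7]
opening: 0.589
grasp_force: 30.0
```

```bash
python3 - <<'E'
from h import *
s=bot.read_state();print(s["time_s"],s["position"],s["force"],s["opening"],s["grasp_force"])
im,P,H=cloud("side");z=P[...,2]
h,s,v=[H[...,i] for i in range(3)]
m=near(P,(.45,.24),.08)&(h>20)&(h<40)&(s>120);print("dish",m.sum(),circ(P[m]))
cv2.imwrite("pics/s1.png",im[160:352,160:416].repeat(2,0).repeat(2,1))
# pan rim circle from both clouds (spool gone)
from scipy.optimize import least_squares
for c in("side","top"):
    im,P,H=cloud(c);h,s,v=[H[...,i].astype(int) for i in range(3)];z=P[...,2]
    m=(near(P,(.54,.03),.075)&(abs(z-.027)<.0045)&(s<60)&(v>90)).astype(np.uint8)
    n,l,st,ce=cv2.connectedComponentsWithStats(m);k=1+np.argmax(st[1:,4]);print(c,st[k],P[l==k].mean(0),circ(P[l==k]))
E
```

```text
5.6667 [0.4494 0.239  0.0675] [ 0.1636  0.2142 -2.721 ] 0.5893085150367826 29.998648865148425
dish 1795 (array([0.4588, 0.2445]), 0.0604466088116169)
side [224 208  43  16 517] [0.5516 0.0192 0.0277] (array([0.5514, 0.0265]), 0.045695770531892776)
top [ 228  171   44   43 1463] [0.5462 0.0321 0.0273] (array([0.5469, 0.0324]), 0.04831428453326225)
```

View pics/s1.png

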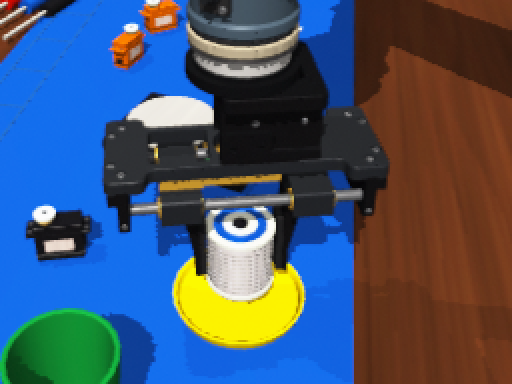

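The picture shows the spool upright between the fingers and centred over the dish. I'm lowering it slowly.

```bash
python3 -m handwheel '[[0,0,-0.006,0,0,0],[0,0,-0.012,0,0,0],[0,0,-0.017,0,0,0],[0,0,-0.02,0,0,0],[0,0,-0.022,0,0,0],[0,0,-0.023,0,0,0],[0,0,-0.0235,0,0,0],[0,0,-0.024,0,0,0]]'
```

```text
time_s: 6.48
position: [0.4505, 0.2393, 0.0451]
tcp_rot: [[-0.266, 0.964, 0.0], [0.964, 0.266, 0.0], [0.0, 0.0, -1.0]]
force: [0.2, -0.2, -2.9]
opening: 0.589
grasp_force: 30.0
```

```bash
python3 -m handwheel '[[0,0,0,0,0,0],[0,0,0,0,0,0],[0,0,-0.0005,0,0,0],[0,0,-0.0005,0,0,0],[0,0,-0.001,0,0,0],[0,0,-0.001,0,0,0],[0,0,-0.001,0,0,0],[0,0,-0.001,0,0,0]]'
```

```text
time_s: 7.15
position: [0.4505, 0.2393, 0.0446]
tcp_rot: [[-0.266, 0.964, 0.0], [0.964, 0.266, 0.0], [-0.0, 0.0, -1.0]]
force: [-0.7, -0.6, 5.8]
opening: 0.59
grasp_force: 30.0
```

```bash
python3 -m handwheel '[[0,0,0,0,0,0],[0,0,0,0,0,0],[0,0,0,0,0,0],[0,0,0,0,0,0],[0,0,0.01,0,0,0],[0,0,0.025,0,0,0],[0,0,0.05,0,0,0],[0,0,0.08,0,0,0]]' 0.6
```

```text
time_s: 7.82
position: [0.4494, 0.2389, 0.1242]
tcp_rot: [[-0.266, 0.964, -0.004], [0.964, 0.266, -0.001], [0.0, -0.004, -1.0]]
force: [-0.3, 0.8, 0.2]
opening: 0.798
grasp_force: 0.0
```

```bash
python3 -m handwheel '[[0.011,-0.035,0.02,0,0,-0.06],[0.022,-0.07,0.03,0,0,-0.12],[0.033,-0.11,0.03,0,0,-0.18],[0.044,-0.145,0.03,0,0,-0.24],[0.055,-0.18,0.03,0,0,-0.3],[0.066,-0.215,0.03,0,0,-0.36],[0.075,-0.24,0.03,0,0,-0.42],[0.08,-0.26,0.03,0,0,-0.48]]'
```

```text
time_s: 8.48
position: [0.5318, -0.0235, 0.1549]
tcp_rot: [[0.643, 0.765, 0.002], [0.765, -0.643, -0.001], [0.001, 0.002, -1.0]]
force: [0.2, 0.7, 0.3]
opening: 0.799
grasp_force: 0.0
```

```bash
python3 - <<'E'
from h import *
for c in("side","top"):
    im,P,H=cloud(c);h,s,v=[H[...,i].astype(int) for i in range(3)];z=P[...,2]
    m=near(P,(.45,.24),.04)&(z>.052)&(z<.066);print(c,"spool",m.sum(),circ(P[m]),np.median(z[m]))
    m=near(P,(.619,-.221),.045)&(h>4)&(h<18)&(s>120)&(z>.033)&(z<.06);q=P[m].astype(np.float32)
    if len(q)>5:print("servo",len(q),cv2.minAreaRect(q[:,:2].copy()))
print(bot.read_state()["position"],bot.read_state()["tcp_rot"])
E
```

```text
side spool 743 (array([0.4509, 0.2404]), 0.026709450408816338) 0.05954617672649107
servo 71 ((0.6217727065086365, -0.21649298071861267), (0.04210878536105156, 0.021561065688729286), 37.11489486694336)
top spool 486 (array([0.4482, 0.2396]), 0.026217147707939148) 0.059653794486833236
servo 131 ((0.6188287138938904, -0.22125445306301117), (0.05194132402539253, 0.01971210539340973), 40.998348236083984)
[ 0.5322 -0.0241  0.1548] [[ 0.6415  0.7671  0.0031]
 [ 0.7671 -0.6415 -0.0014]
 [ 0.0009  0.0032 -1.    ]]
```

The spool stands in the dish: top at 0.0595 and centre within 2 mm. Next is the servo.

```bash
python3 -m handwheel '[[0.01,-0.025,0,0,0,-0.02],[0.025,-0.06,0,0,0,-0.05],[0.041,-0.095,0,0,0,-0.08],[0.056,-0.13,0,0,0,-0.09],[0.07,-0.16,-0.01,0,0,-0.09],[0.081,-0.185,-0.03,0,0,-0.09],[0.087,-0.197,-0.05,0,0,-0.09],[0.0885,-0.2003,-0.065,0,0,-0.09]]' 0.15
```

```text
time_s: 9.25
position: [0.6197, -0.2225, 0.088]
tcp_rot: [[0.765, 0.644, 0.001], [0.644, -0.765, -0.001], [0.0, 0.001, -1.0]]
force: [0.2, -0.4, 0.2]
opening: 0.576
grasp_force: 0.0
```

```bash
python3 -m handwheel '[[0,0,0,0,0,0],[0,0,0,0,0,0],[0,0,0,0,0,0],[0,0,0,0,0,0],[0,0,0,0,0,0],[0,0,0,0,0,0],[0,0,0,0,0,0],[0,0,0,0,0,0]]'; python3 - <<'E'
from h import *
im,d=cams.capture("side");cv2.imwrite("pics/s2.png",cv2.resize(im[90:240,170:350],None,fx=4,fy=4))
E
```

```text
time_s: 9.92
position: [0.6191, -0.2209, 0.0896]
tcp_rot: [[0.765, 0.644, 0.001], [0.644, -0.765, -0.0], [0.0, 0.001, -1.0]]
force: [-0.6, -0.5, 0.1]
opening: 0.574
grasp_force: 0.0
```

View pics/s2.png

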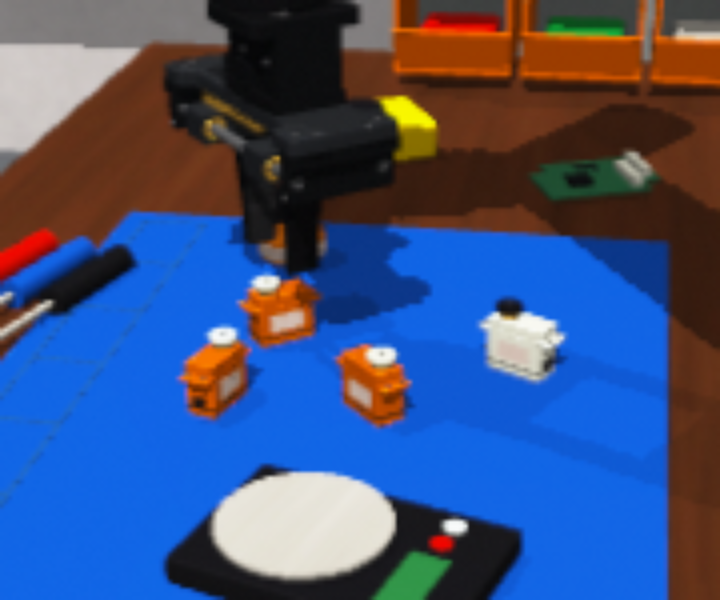

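The picture shows the open fingers above the farthest orange servo (about 280,310 in the crop), and the jar behind it is clear. I'm descending.

```bash
python3 -m handwheel '[[0,0,-0.01,0,0,0],[0,0,-0.025,0,0,0],[0,0,-0.038,0,0,0],[0,0,-0.047,0,0,0],[0,0,-0.053,0,0,0],[0,0,-0.056,0,0,0],[0,0,-0.057,0,0,0],[0,0,-0.057,0,0,0]]'
```

```text
time_s: 10.63
position: [0.619, -0.2211, 0.0319]
tcp_rot: [[0.765, 0.644, -0.0], [0.644, -0.765, 0.0], [-0.0, -0.0, -1.0]]
force: [-0.4, -0.3, 0.6]
opening: 0.578
grasp_force: 0.0
```

```bash
python3 -m handwheel '[[0,0,0,0,0,0],[0,0,0,0,0,0],[0,0,0,0,0,0],[0,0,0,0,0,0],[0,0,0,0,0,0],[0,0,0,0,0,0],[0,0,0,0,0,0],[0,0,0,0,0,0]]' -0.65
```

```text
time_s: 11.3
position: [0.6192, -0.2212, 0.0323]
tcp_rot: [[0.765, 0.644, 0.001], [0.644, -0.765, -0.0], [0.0, 0.001, -1.0]]
force: [-0.4, -0.4, 1.8]
opening: 0.228
grasp_force: 30.0
```

```bash
python3 -m handwheel '[[0,0,0.005,0,0,0],[0,0,0.02,0,0,0],[0,0,0.045,0,0,0],[0,0,0.075,0,0,0],[-0.003,0.01,0.09,0,0,0],[-0.01,0.035,0.09,0,0,0],[-0.018,0.065,0.09,0,0,0],[-0.027,0.095,0.09,0,0,0]]'
```

```text
time_s: 11.97
position: [0.5918, -0.1257, 0.1228]
tcp_rot: [[0.766, 0.643, 0.001], [0.643, -0.766, -0.0], [0.001, 0.001, -1.0]]
force: [-0.4, -0.3, -1.4]
opening: 0.227
grasp_force: 30.0
```

```bash
python3 -m handwheel '[[-0.009,0.032,0,0,0,0],[-0.018,0.064,0,0,0,0],[-0.027,0.094,0,0,0,0],[-0.034,0.12,0,0,0,0],[-0.04,0.14,0,0,0,0],[-0.044,0.154,-0.008,0,0,0],[-0.045,0.1585,-0.02,0,0,0],[-0.045,0.1585,-0.035,0,0,0]]'
```

```text
time_s: 12.63
position: [0.5469, 0.0339, 0.0872]
tcp_rot: [[0.764, 0.646, 0.001], [0.646, -0.764, -0.0], [0.001, 0.001, -1.0]]
force: [-0.3, -1.3, -1.2]
opening: 0.226
grasp_force: 30.0
```

```bash
python3 -m handwheel '[[0,0,-0.01,0,0,0],[0,0,-0.01,0,0,0],[0,0,-0.01,0,0,0],[0,0,-0.01,0,0,0],[0,0,-0.01,0,0,0],[0,0,-0.01,0,0,0],[0,0,-0.01,0,0,0],[0,0,-0.01,0,0,0]]'; python3 - <<'E'
from h import *
im,P,H=cloud("side");cv2.imwrite("pics/s3.png",cv2.resize(im[130:270,160:340],None,fx=4,fy=4))
E
```

```text
time_s: 13.3
position: [0.5472, 0.0323, 0.0775]
tcp_rot: [[0.765, 0.644, 0.001], [0.644, -0.765, -0.0], [0.001, 0.001, -1.0]]
force: [-0.4, 0.8, -0.7]
opening: 0.23
grasp_force: 30.0
```

View pics/s3.png

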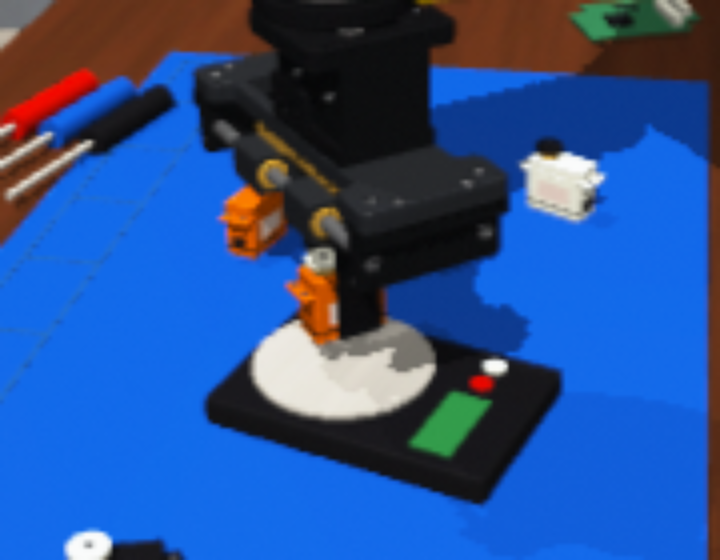

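The picture shows the servo held upright above the pan. I'm lowering it slowly.

```bash
python3 -m handwheel '[[0,0,-0.004,0,0,0],[0,0,-0.009,0,0,0],[0,0,-0.013,0,0,0],[0,0,-0.016,0,0,0],[0,0,-0.018,0,0,0],[0,0,-0.019,0,0,0],[0,0,-0.0195,0,0,0],[0,0,-0.02,0,0,0]]'
```

```text
time_s: 14.02
position: [0.547, 0.0325, 0.057]
tcp_rot: [[0.765, 0.644, -0.0], [0.644, -0.765, 0.0], [-0.0, -0.0, -1.0]]
force: [-0.1, -0.0, -0.7]
opening: 0.227
grasp_force: 30.0
```

```bash
python3 -m handwheel '[[0,0,0,0,0,0],[0,0,-0.0003,0,0,0],[0,0,-0.0006,0,0,0],[0,0,-0.0009,0,0,0],[0,0,-0.001,0,0,0],[0,0,-0.001,0,0,0],[0,0,-0.001,0,0,0],[0,0,-0.001,0,0,0]]'
```

```text
time_s: 14.68
position: [0.547, 0.0324, 0.0563]
tcp_rot: [[0.765, 0.644, 0.0], [0.644, -0.765, -0.0], [0.0, 0.0, -1.0]]
force: [-0.8, 0.4, 3.0]
opening: 0.229
grasp_force: 30.0
```

Contact at about 3 N. I'm opening the gripper and retracting.

```bash
python3 -m handwheel '[[0,0,0,0,0,0],[0,0,0,0,0,0],[0,0,0,0,0,0],[0,0,0,0,0,0],[0,0,0,0,0,0],[0,0,0.005,0,0,0],[0,0,0.02,0,0,0],[0,0,0.04,0,0,0]]' 0.1
```

```text
time_s: 15.35
position: [0.5457, 0.0326, 0.0954]
tcp_rot: [[0.765, 0.644, -0.004], [0.644, -0.765, 0.001], [-0.003, -0.003, -1.0]]
force: [0.7, 0.1, -0.2]
opening: 0.545
grasp_force: 0.0
```

```bash
python3 -m handwheel '[[0,0,0.03,0,0,0],[0,0,0.06,0,0,0],[0,0,0.09,0,0,0],[0,-0.02,0.12,0,0,0],[0,-0.05,0.12,0,0,0],[0,-0.09,0.12,0,0,0],[0,-0.13,0.12,0,0,0],[0,-0.15,0.12,0,0,0]]'
```

```text
time_s: 16.02
position: [0.5473, -0.1215, 0.2171]
tcp_rot: [[0.766, 0.643, 0.002], [0.643, -0.766, -0.003], [0.0, 0.003, -1.0]]
force: [0.5, 0.6, -0.2]
opening: 0.546
grasp_force: 0.0
```

```bash
python3 - <<'E'
from h import *
for c in("side","top"):
    im,P,H=cloud(c);h,s,v=[H[...,i].astype(int) for i in range(3)];z=P[...,2]
    m=near(P,(.449,.24),.04)&(z>.052)&(z<.066);print(c,"spool",m.sum(),circ(P[m]),np.median(z[m]))
    m=near(P,(.547,.032),.045)&(h>4)&(h<18)&(s>120)&(z>.055)&(z<.08);q=P[m].astype(np.float32)
    if len(q)>5:print("servo",len(q),cv2.minAreaRect(q[:,:2].copy()),np.percentile(q[:,2],[50,95]))
    if c=="side":cv2.imwrite("pics/s4.png",cv2.resize(im[130:340,160:340],None,fx=2.8,fy=2.8))
print(bot.read_state())
E
```

```text
side spool 739 (array([0.4508, 0.2407]), 0.026834744960069656) 0.059518193158134454
servo 166 ((0.5486165881156921, 0.036095958203077316), (0.050980087369680405, 0.020933322608470917), 36.9918098449707) [0.0615 0.0645]
top spool 493 (array([0.4475, 0.2392]), 0.026535363867878914) 0.059927123053915995
servo 150 ((0.5458075404167175, 0.032511595636606216), (0.05305846035480499, 0.019574612379074097), 40.37712097167969) [0.0623 0.0666]
{'time_s': 16.1167, 'joint_positions': array([-23.8875,  27.4632,  93.3892,  -0.0525,  59.0138,  26.3144]), 'qvel': array([ 3.5571, -0.3362,  2.075 ,  2.2984,  1.057 ,  1.6671]), 'tau': array([ -1.0841, -39.3329, -15.5679,  -0.1108,  -0.042 ,  -0.1384]), 'position': array([ 0.5474, -0.1213,  0.2166]), 'tcp_rot': array([[ 0.768 ,  0.6404,  0.0018],
       [ 0.6404, -0.768 , -0.0017],
       [ 0.0003,  0.0024, -1.    ]]), 'force': array([-0.282 ,  0.4799, -0.1296]), 'moment': array([-0.068 ,  0.1385,  0.0218]), 'grasp_force': 0.0, 'opening': 0.5513445813508449}
```

View pics/s4.png

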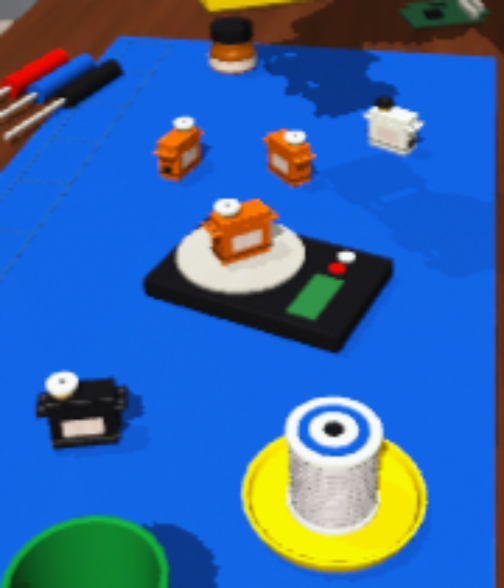

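The picture shows the servo upright on the middle of the pan (240,235) and the spool upright in the dish (333,470). The gripper is clear of both.

```bash
python3 -c "
from rig import bot
print(bot.hand_in())"
```

```text
the job is handed in; nothing more can be done
None
```

The job is handed in at about 16 s of the 53 s: the spool stands upright in the yellow dish and the orange servo upright on the pan, each within about 4 mm of centre in the last camera check, but the hand-in returned no verdict.

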